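# Seat the grating disc on its drive spindle and clamp it

### The job

Make the cheese shaving machine ready: set the grating disc (the one with the square knob) on the machine's spindle, turning it under light pressure until you feel it drop fully home over the drive bar, whose angle you cannot rely on. Only when it is fully down, swing the hinged hold-down arm over and close it onto the knob, right down to its stop. Be gentle: never load the disc with more than 30 N, and leave the other disc and everything else where it is.

Things in the scene. Friction and masses are not known exactly. Their poses are not given: they have to be found in the camera images.
- grating_disc: Loose steel grating disc, 0.25-0.5 kg, lying knob up; origin: centre of its underside, z up. Upwards from it: a hub 48 x 48 mm, 20 mm tall, of four square feet; a round plate 120 mm across, from 20 to 24 mm, with raised teeth; a square black knob 28 x 28 mm, from 24 to 52 mm, sides along the disc's x and y.
- disc_slots (a point): On the disc's underside, at its origin: crossing of two slots, 12 mm wide and 20 mm deep, open below, that run between the hub's feet along the disc's own x and y. They fit over the drive bar at every quarter turn.
- slicing_disc: The other disc, of the same plate size but with a round knob (36 mm across, 22 mm tall) and one flat blade. Not wanted: leave it alone. Origin: centre of its underside.
- machine: The shaving machine, fixed: a low white housing 220 (x) x 270 (y) mm, top at 50 mm, with a flat chute at its front (-x). Origin: on the table right under the spindle axis; z up, +y towards the hold-down arm's hinge. The spindle stands in a shallow steel ring (148 mm across, top at 58 mm).
- spindle_seat (a point): On the spindle axis, 52 mm above the table, on the flat flange (60 mm across): where the disc's origin lies when fully home. The spindle is geared (holds against about 0.2 N m) and stands on a stiff spring: it gives 1 mm under 8 N and at most 2 mm, so a seated disc lies up to 1 mm lower.
- spindle_tip (a point): Tip of the spindle's pin, 19 mm above the flange: a round pin 13 mm thick, its last 6 mm coned, which centres the disc in the crossing of its slots (2 mm play).
- drive_bar (a point): Middle of the drive bar's top, on the spindle axis, 10 mm above the flange: a flat bar 44 x 8 mm, 10 mm tall. Its long side points anywhere within 35 degrees either way of the machine's x axis; its angle is not reported here. A disc whose slots do not match it to about 5 degrees stands on it, 10 mm too high.
- hold_down (a joint): Hold-down arm, rad: 0 closed (level, its rubber pad on the knob of a seated disc), pi/2 upright; starts open, at 1.5 to 1.75. Swings in the machine's y-z plane. A friction hinge (0.35 N m) keeps it wherever it is left; 2 to 4 N at the handle moves it. On a disc that is not home it stops at about 0.07.
- clamp_hinge (a point): Arm's hinge axis (along the machine's x), 120 mm from the spindle along the machine's +y, 122 mm above the table. The arm is a flat aluminium bar 22 mm wide, 18 mm thick, 200 mm long, centred on this axis; at joint 0 it points along the machine's -y, at pi/2 up. A sprung rubber pad is on its underside, 120 mm from the hinge (3 mm pressed in, 1.5 N, when closed).
- clamp_handle (a point): Middle of the arm's black cross handle, a round bar 90 mm long and 18 mm thick along the machine's x, 190 mm from the hinge. Pushed from its outer side (the side away from the spindle), then from above, it closes the arm.
- cheese_wedge: Bystander: large wedge of cheese, 70 mm tall.
- small_wedge: Bystander: smaller wedge of cheese, 50 mm tall.
- cup: Bystander: paper cup, 85 mm tall.
- bottle: Bystander: bottle, 170 mm tall.
- cheese_plane: Bystander: cheese plane (flat hand tool), 240 mm long.

How it is judged:
On the way:
1. the grating disc is fully home on the spindle while the hold-down arm is still open (z of grating_disc in the frame of machine between 0.049 and 0.055 m and horizontal distance between grating_disc and spindle_seat below 0.006 m and angle between grating_disc's own z axis and vertical below 0.06 rad and value of joint hold_down above 0.7 rad), for 0.2 s.
At the end, for the whole second after the job is handed in: The grating disc lies level and fully home on the spindle (origin within 3 mm of the seat height, within 6 mm of the axis, tilt under 0.06 rad), at rest, and the hold-down arm is closed on it (joint under 0.025 rad) (z of grating_disc in the frame of machine between 0.049 and 0.055 m and horizontal distance between grating_disc and spindle_seat below 0.006 m and angle between grating_disc's own z axis and vertical below 0.06 rad and value of joint hold_down below 0.025 rad and velocity of joint hold_down below 0.05 rad/s and linear speed of grating_disc below 0.01 m/s); the robot touches nothing.
It fails at once if the disc and the machine (spindle and arm included) press on each other with more than 30 N (contact force between grating_disc and machine above 30 N).
It fails at once if the arm is brought down on the disc (angle under 0.3 rad) while the disc is not fully home (value of joint hold_down below 0.3 rad and not (z of grating_disc in the frame of machine between 0.049 and 0.055 m and horizontal distance between grating_disc and spindle_seat below 0.006 m and angle between grating_disc's own z axis and vertical below 0.06 rad)).
It fails at once if the other disc or a bystander is moved by more than 20 mm (distance of any of slicing_disc, cheese_wedge, small_wedge, cup, bottle, cheese_plane from where it was at the start of the episode above 0.02 m).
It also fails if it takes over 72 s, if anything falls off the work surface, if the arm or the gripper's body presses on something with over 40 N, if the wrist force passes 120 N, or if a joint passes its speed limit or range.

### The arm

A 6-joint arm with a two-finger parallel gripper is mounted at the origin on the work surface. World frame = base frame: x ahead of the robot, y to its left, z up, the work surface at z = 0. Lengths are in m, angles in rad, forces in N, time in s.
With the tool pointing down it reaches from about 0.325 to 0.875 m from the base axis. Payload 4.4 kg.
Tool frame: the origin (TCP) lies between the finger pads; the fingertips stand 22 mm ahead of it and the grasp point (between the pads) lies 3 mm ahead of it; z points along the fingers, y is the line along which they close (so a half turn about z gives the same grasp; the last joint's range is limited). The gripper opens to 85 mm and grips with 20 to 120 N. Pads are 22 mm wide; open, the fingers measure 114 mm over their backs; the gripper's body (76 mm by 85 mm) begins 54 mm behind the grasp point. The pads swing forward as they close: fully open they stand 13 mm farther back than shut.
Start: joints at [1.151, 0.207, 1.542, -0, 1.393, -0.15], TCP at [0.153, 0.554, 0.217] pointing down, gripper open.
Joint ranges: [-2.73, 2.73], [-0.86, 2.22], [0.23, 2.46], [-1.11, 4.25], [0.08, 2.63], [-2.82, 2.82]. Speed limits (rad/s): [2.79, 2.79, 3.14, 3.14, 3.14, 3.14].

### API

Orientations are given as a unit quaternion [w, x, y, z].
In Python, from bench import * gives the robot as it stands.
- The arm moves only by the shell command python3 -m crank 'ROWS'. ROWS is one flat JSON list of numbers that holds 1 to 20 rows one after another, with no inner brackets; each row has 5 numbers: dx, dy, dz in parts of the range, where 1.0 means 0.75 m, then a turn about the tool's z in fractions of the full range, 1 being 120 degrees, then the opening from 0.0 (shut) to 1.0 (fully open); each row is the pose to reach, as a shift and turn from the pose commanded when the command began, along the tool's axes at that moment; what a row does not reach only later rows make up. A row lasts 1/12 s, in which the tool goes at most 0.0417 m and 0.125 rad, less where a joint would pass 70% of its speed; a pose out of reach is approached as far as the arm can. The fingers move at their own pace and stop on an object; the grip force is fixed at half the most. Time passes only in rows, so rows that do not move let the fingers close. It prints the time, the measured TCP pose, the force, the opening and the grip force at its end. No shift or turn number may pass 1 either way. Input that does not fit is refused with a message, and nothing moves.
- sense(): the state, without advancing time (a new reading comes with each control period).
- read_camera(name): name is "scene" or "top"; returns (picture, depth): 400x640x3 uint8, red, green, blue; 400x640 float32, m along the optical axis (not along the pixel's ray), 0 where there is no reading.
- camera_info(name): a dict with "intrinsics" (3x3 intrinsics, pixels), "position" and "rotation" of the camera in the world. Camera axes: x right, y down, z forward; pixel columns grow to the right and rows downward; lengths in m; the calibration is good to about 2 mm. A picture is of the moment at which its call begins. camera_info takes no time and is no camera call.
- sign_off(): hands the job in; it is judged then, once.
Trained networks look in the newest picture that a camera, given by its name, has taken for a name from the list of things; names that differ only in an ending like _2 or _b are one class to them, and where a whole thing is asked for, a point or a joint stands for the part that bears it (a point fixed in the world has none). Each returns a list of dicts, best first, with "conf" (0 to 1); they miss things now and then, are a little off and sometimes report something else, mostly with a low value. They report only what shows in the picture. A call takes as long as a camera call.
- look_for(camera, query): "xy" ([column, row] as shares, 0 to 1, of the picture: columns of its width, rows of its height, amid what is visible of it).
- trace(camera, query): "region" (400x640 bool, what is visible of it) and "xy" ([column, row] as shares, 0 to 1, of the picture: columns of its width, rows of its height, amid what is visible of it).
The state is a dict: "time_s": time; "joint_pos": joint angles; "qvel": joint speeds; "tau": joint torques, N m; "position": TCP position; "tool_rot": TCP orientation; "wrist_force": force on the tool from outside, world axes, zero at the start; "moment": the same for the moment, N m; "opening": opening from 0.0 (shut) to 1.0 (fully open); "grip_force": force on a finger pad.
Only numpy, scipy, OpenCV 4.12 (cv2) and the standard library are available. Lean on these libraries where they do the work, as an engineer would, in place of code of your own. Each camera call takes 0.05 s, during which the arm holds its last target. There are 200 camera calls.

## Working session

There is one attempt and no reset: what is moved stays moved. The work goes in short steps, Python scripts to look and compute and a shell command to move; the robot and the scene stay as the last step left them, time stands still between calls to the robot, and variables do not carry over. Pictures are saved under pics/ and viewed, at most 10 in all, crops included, and the job is handed in when it is done.

```bash
mkdir -p pics; ls
cat > h.py <<'E'
from bench import *
import numpy as np, cv2
from scipy.spatial.transform import Rotation as R
def cloud(cam,d):
    i=camera_info(cam);K=np.array(i["intrinsics"]);v,u=np.mgrid[0:400,0:640]
    p=np.stack([(u-K[0,2])/K[0,0]*d,(v-K[1,2])/K[1,1]*d,d],-1)
    return p@rot(i).T+np.array(i["position"])
def rot(i):
    r=np.array(i["rotation"]);return r if r.shape==(3,3) else R.from_quat(r[[1,2,3,0]]).as_matrix()
def proj(cam,P):
    i=camera_info(cam);K=np.array(i["intrinsics"]);q=(np.atleast_2d(P)-np.array(i["position"]))@rot(i);q=q@K.T
    return q[:,:2]/q[:,2:]
E
python3 - <<'E'
from h import *
for c in ("scene","top"):
    im,d=read_camera(c);np.savez(f"{c}.npz",im=im,d=d)
    cv2.imwrite(f"pics/{c}0.png",im[:,:,::-1]);W=cloud(c,d)
    print(c,camera_info(c)["position"])
    for q in ["grating_disc","slicing_disc","machine","spindle_tip","drive_bar","clamp_handle","clamp_hinge","hold_down","cup","bottle"]:
        for r in look_for(c,q)[:2]:
            x,y=r["xy"];u,v=int(x*640),int(y*400);print(q,round(r["conf"],2),u,v,W[v,u].round(3) if d[v,u] else None)
print(sense())
E
```

```text
pics
scene [1.753451   0.11183554 1.2055547 ]
grating_disc 0.95 245 221 [ 0.667 -0.245  0.02 ]
grating_disc 0.67 344 198 [0.542 0.129 0.05 ]
slicing_disc 0.84 242 188 [ 0.491 -0.292  0.027]
machine 0.77 345 195 [0.525 0.133 0.051]
spindle_tip 0.82 342 193 [0.52  0.121 0.055]
drive_bar 0.93 342 196 [0.536 0.121 0.055]
clamp_handle 0.69 367 156 [0.517 0.205 0.246]
clamp_handle 0.16 342 189 [0.494 0.12  0.054]
clamp_hinge 0.76 344 195 [0.524 0.129 0.05 ]
clamp_hinge 0.24 214 174 [ 0.384 -0.441  0.002]
hold_down 0.68 331 242 [0.75  0.089 0.023]
hold_down 0.58 368 156 [0.517 0.208 0.246]
cup 0.59 330 243 [0.756 0.086 0.024]
cup 0.46 239 189 [ 0.495 -0.304  0.024]
bottle 0.91 441 190 [0.513 0.506 0.093]
top [0.31908738 0.02057606 1.50570589]
grating_disc 0.63 416 169 [ 0.657 -0.249  0.05 ]
grating_disc 0.23 306 215 [0.496 0.111 0.054]
slicing_disc 0.83 427 225 [ 0.471 -0.282  0.05 ]
machine 0.93 304 215 [0.496 0.118 0.052]
spindle_tip 0.98 302 216 [0.493 0.124 0.053]
drive_bar 0.61 305 210 [0.513 0.115 0.052]
clamp_handle 0.87 267 204 [0.492 0.201 0.316]
clamp_hinge 0.97 306 215 [0.496 0.1
[... 230 characters left out ...]
, 'joint_pos': array([ 1.15047884e+00,  2.06565028e-01,  1.54152157e+00,  1.63355580e-05,
        1.39350852e+00, -1.50470851e-01]), 'qvel': array([ 1.57499114e-05,  1.65340181e-03, -1.06337381e-04, -1.23703408e-03,
        7.29782935e-04,  1.59620076e-04]), 'tau': array([ 5.28658093e-04, -3.83050132e+01, -2.91981286e+01, -1.34071038e-04,
        6.26512392e-04, -1.06591557e-05]), 'position': array([0.15327157, 0.55418662, 0.2174913 ]), 'tool_rot': array([-8.06161302e-06,  1.34515753e-01,  9.90911455e-01,  1.08059350e-06]), 'wrist_force': array([ 0.27032836, -0.77236822, -0.02775068]), 'moment': array([-0.02673765,  0.02431092,  0.03309943]), 'grip_force': 0.0, 'opening': 0.9957574603573808}
```

Run:
```python
from h import *
s=np.load("scene.npz")["im"];t=np.load("top.npz")["im"]
cv2.imwrite("pics/t.png",cv2.resize(t[90:290,190:450,::-1],None,fx=3,fy=3,interpolation=cv2.INTER_CUBIC))
cv2.imwrite("pics/s.png",cv2.resize(s[110:300,190:450,::-1],None,fx=3,fy=3,interpolation=cv2.INTER_CUBIC))
```

```text
(no output)
```

View pics/t.png

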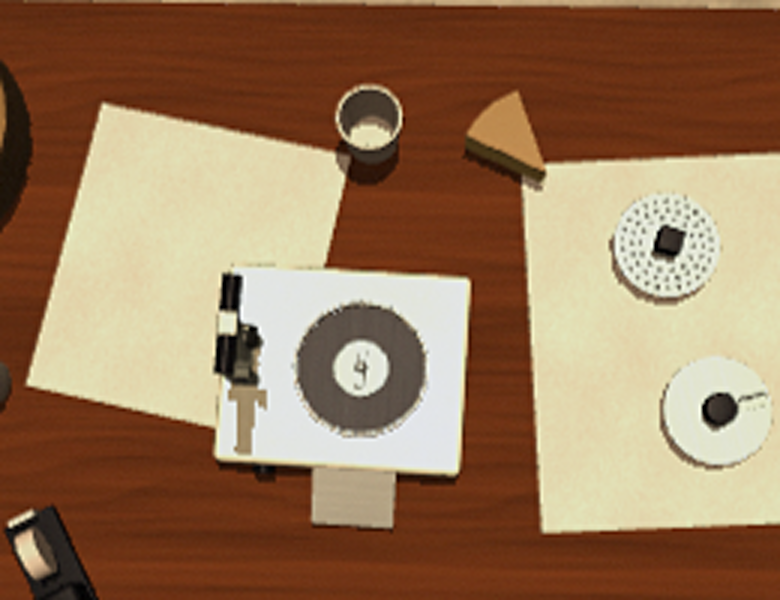

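View pics/s.png

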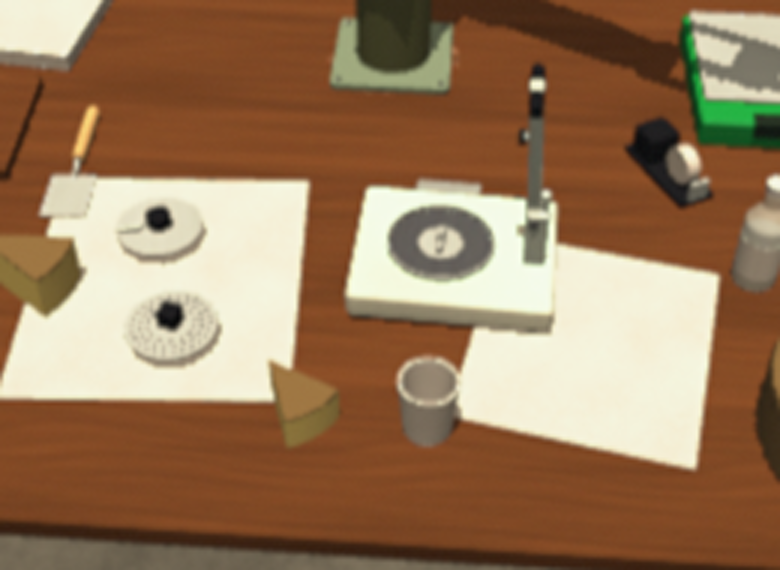

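Run:
```python
from h import *
from scipy.optimize import least_squares
f=np.load("top.npz");t,d=f["im"].astype(int),f["d"];W=cloud("top",d);x,y,z=W[...,0],W[...,1],W[...,2]
def plane(cam,px,h):  # pixels -> world at height h
    i=camera_info(cam);K=np.array(i["intrinsics"]);r=np.c_[px,np.ones(len(px))]@np.linalg.inv(K).T@rot(i).T
    c=np.array(i["position"]);return (c+r*((h-c[2])/r[:,2])[:,None])[:,:2]
g=t.sum(2)
def big(m):
    n,l,s,_=cv2.connectedComponentsWithStats(m.astype(np.uint8),connectivity=4);return l==1+np.argmax(s[1:,4])
def outline(m):
    c=max(cv2.findContours(m.astype(np.uint8),cv2.RETR_EXTERNAL,cv2.CHAIN_APPROX_NONE)[0],key=len);return c[:,0].astype(float)
# plate: points above 15mm near disc
m=big((z>.013)&(np.hypot(x-.657,y+.249)<.085))
p=plane("top",outline(m),.024);print("plate",cv2.minEnclosingCircle(p.astype(np.float32)))
k=big((g<150)&(np.hypot(x-.657,y+.249)<.04))
p=plane("top",outline(k),.052);print("knob",cv2.minAreaRect((p*1000).astype(np.float32)),W[k].mean(0),k.sum(),np.median(z[k]))
# knob top by depth
k2=big((z>.042)&(np.hypot(x-.657,y+.249)<.04));q=plane("top",np.argwhere(k2)[:,::-1],.052);print("knob z",q.mean(0),k2.sum(),cv2.minAreaRect((q*1000).astype(np.float32)))
# housing
h=big((z>.035)&(z<.075)&(abs(x-.5)<.16)&(abs(y-.14)<.19))
p=plane("top",outline(h),.05);print("house",cv2.minAreaRect((p*1000).astype(np.float32)))
print("hz",np.median(z[h]))
for r in trace("top","machine")[:1]:
    print(r["conf"]);p=plane("top",outline(big(r["region"])),.05);print(cv2.minAreaRect((p*1000).astype(np.float32)))
# ring: dark gray within housing
c=np.hypot(x-.5,y-.115)<.085
rg=big(c&(g<450)&(z<.075))
o=outline(rg);p=plane("top",o,.058);print("ring",cv2.minEnclosingCircle(p.astype(np.float32)),cv2.fitEllipse((p*1000).astype(np.float32)))
fl=big(c&(g>=480)&(np.hypot(x-.505,y-.11)<.035));p=plane("top",outline(fl),.052);print("flange",cv2.fitEllipse((p*1000).astype(np.float32)))
# handle
s=(z>.2)&(abs(x-.5)<.1)&(abs(y-.2)<.1);print("arm",s.sum(),W[s].min(0),W[s].max(0),W[s].mean(0))
f=np.load("scene.npz");W=cloud("scene",f["d"]);s=(W[...,2]>.13)&(abs(W[...,0]-.5)<.1)&(abs(W[...,1]-.2)<.12)
P=W[s];print(len(P))
for a in np.arange(.12,.34,.02):
    b=P[abs(P[:,2]-a)<.01]
    if len(b):print(round(a,2),len(b),b.mean(0).round(3),b.min(0).round(3),b.max(0).round(3))
```

```text
plate ((0.6544052362442017, -0.23993924260139465), 0.059966426342725754)
knob ((651.9427490234375, -236.03529357910156), (25.942829132080078, 31.356395721435547), 71.5584716796875) [ 0.65146014 -0.23762378  0.04863877] 55 0.05115765370121217
knob z [ 0.65337649 -0.23930924] 75 ((653.169677734375, -239.1772918701172), (26.976383209228516, 29.234201431274414), 71.54615783691406)
house ((490.8157958984375, 118.63638305664062), (268.4633483886719, 246.18539428710938), 87.4281005859375)
hz 0.05041464847324573
0.68
((475.20220947265625, 122.24703979492188), (276.8724365234375, 277.4720458984375), 87.53163146972656)
ring ((0.5050576329231262, 0.09863831102848053), 0.07141333073377609) ((505.1282958984375, 99.68151092529297), (134.8433837890625, 139.5309295654297), 108.46123504638672)
flange ((504.97760009765625, 101.2114486694336), (50.98035430908203, 57.7857780456543), 90.4472427368164)
arm 278 [0.46375734 0.18826066 0.20874901] [0.5530181  0.21681651 0.32741671] [0.50751024 0.20312705 0.3061291 ]
291
0.14 48 [0.52  0.221 0.136] [0.486 0.209 0.13 ] [0.539 0.237 0.149]
0.16 19 [0.518 0.214 0.16 ] [0.514 0.207 0.15 ] [0.524 0.224 0.168]
0.18 21 [0.519 0.214 0.179] [0.514 0.206 0.17 ] [0.524 0.222 0.188]
0.2 20 [0.518 0.212 0.2  ] [0.513 0.204 0.193] [0.526 0.22  0.209]
0.22 22 [0.52  0.211 0.22 ] [0.514 0.202 0.21 ] [0.525 0.219 0.229]
0.24 33 [0.518 0.203 0.241] [0.51  0.19  0.231] [0.524 0.217 0.25 ]
0.26 24 [0.518 0.205 0.26 ] [0.508 0.189 0.251] [0.525 0.214 0.27 ]
0.28 10 [0.519 0.206 0.275] [0.51  0.199 0.27 ] [0.523 0.213 0.283]
0.3 9 [0.543 0.205 0.306] [0.507 0.195 0.298] [0.555 0.215 0.31 ]
0.32 85 [0.514 0.204 0.318] [0.461 0.195 0.311] [0.555 0.214 0.325]
```

```bash
cat >> h.py <<'E'
def delta(x,y,z,az=None):
    s=sense();q=np.array(s["tool_rot"]);M=R.from_quat(q[[1,2,3,0]]).as_matrix()
    a=np.degrees(np.arctan2(M[1,1],M[0,1]))
    print("d tool",(M.T@(np.array([x,y,z])-s["position"])).round(4),"az",a.round(2),"turn",None if az is None else np.radians(a-az).round(4),"t",s["time_s"])
def st():
    s=sense();q=np.array(s["tool_rot"]);M=R.from_quat(q[[1,2,3,0]]).as_matrix()
    print(s["time_s"],s["position"].round(4),"az",np.degrees(np.arctan2(M[1,1],M[0,1])).round(2),"F",s["wrist_force"].round(2),"M",s["moment"].round(3),"op",round(s["opening"],3),"grip",round(s["grip_force"],1),"zax",M[:,2].round(3))
E
python3 -c "
from h import *
delta(.4,.14,.38,-18.5);delta(.654,-.2395,.38);delta(.6537,-.2395,.12,-18.5)"
```

```text
d tool [-0.3482 -0.3335 -0.1625] az 74.54 turn 1.6239 t 1.15
d tool [-0.6942 -0.6315 -0.1625] az 74.54 turn None t 1.15
d tool [-0.6939 -0.6316  0.0975] az 74.54 turn 1.6239 t 1.15
```

Careful with the scale: shifts go in shares of 0.75 m and turns go in shares of 120 degrees. That gives: -0.694 m / 0.75 = -0.9253, -0.16 m / 0.75 = -0.2133, 1.62 rad / 2.0944 = 0.7735.

```bash
python3 -m crank '[0, 0, -0.2133, 0, 1, 0, 0, -0.2133, 0, 1, -0.0667, -0.0667, -0.2133, 0.0955, 1, -0.1067, -0.1, -0.2133, 0.1432, 1, -0.9253, -0.8413, -0.2133, 0.7735, 1, -0.9253, -0.8413, -0.2133, 0.7735, 1, -0.9253, -0.8413, -0.2133, 0.7735, 1, -0.9253, -0.8413, -0.2133, 0.7735, 1, -0.9253, -0.8413, -0.2133, 0.7735, 1, -0.9253, -0.8413, -0.2133, 0.7735, 1, -0.9253, -0.8413, -0.2133, 0.7735, 1, -0.9253, -0.8413, -0.2133, 0.7735, 1, -0.9253, -0.8413, -0.2133, 0.7735, 1, -0.9253, -0.8413, -0.2133, 0.7735, 1, -0.9253, -0.8413, -0.2133, 0.7735, 1, -0.9253, -0.8413, -0.2133, 0.7735, 1, -0.9253, -0.8413, -0.2133, 0.7735, 1, -0.9253, -0.8413, -0.2133, 0.7735, 1, -0.9253, -0.8413, -0.2133, 0.7735, 1, -0.9253, -0.8413, -0.2133, 0.7735, 1]'; python3 -c "
from h import *
st();delta(.6537,-.2395,.10,-18.5);delta(.6537,-.2395,.052,-18.5)"
```

```text
time_s: 2.82
position: [0.5438, -0.0661, 0.3716]
tool_rot: [0.0, 0.811, 0.586, 0.0]
wrist_force: [0.3, 0.7, 1.1]
opening: 1.004
grip_force: 0.0
2.8167 [ 0.5438 -0.0661  0.3716] az -18.3 F [0.35 0.71 1.13] M [-0.011  0.005 -0.031] op 1.004 grip 0.0 zax [ 0.001  0.    -1.   ]
d tool [-0.1302  0.1586  0.2717] az -18.3 turn 0.0034 t 2.8167
d tool [-0.1302  0.1586  0.3197] az -18.3 turn 0.0034 t 2.8167
```

Converted, 0.22 m / 0.75 = 0.2933, 0.15 m / 0.75 = 0.2.

```bash
python3 -m crank '[-0.16, 0.2, 0.1333, 0, 1, -0.16, 0.2, 0.1333, 0, 1, -0.16, 0.2, 0.1333, 0, 1, -0.16, 0.2, 0.1333, 0, 1, -0.16, 0.2, 0.1333, 0, 1, -0.16, 0.2, 0.2933, 0, 1, -0.16, 0.2, 0.2933, 0, 1, -0.16, 0.2, 0.2933, 0, 1, -0.16, 0.2, 0.2933, 0, 1, -0.16, 0.2, 0.2933, 0, 1, -0.16, 0.2, 0.2933, 0, 1]'; python3 -c "
from h import *
st();delta(.6537,-.2395,.10,-18.5);delta(.6537,-.2395,.053,-18.5)
im,d=read_camera('top');cv2.imwrite('pics/t2.png',cv2.resize(im[120:220,350:480,::-1],None,fx=5,fy=5,interpolation=cv2.INTER_CUBIC))
im,d=read_camera('scene');cv2.imwrite('pics/s2.png',cv2.resize(im[170:270,200:330,::-1],None,fx=5,fy=5,interpolation=cv2.INTER_CUBIC))"
```

```text
time_s: 3.73
position: [0.6493, -0.2255, 0.154]
tool_rot: [0.002, 0.81, 0.586, 0.001]
wrist_force: [-0.1, -0.0, 0.9]
opening: 0.997
grip_force: 0.0
3.7333 [ 0.6493 -0.2255  0.154 ] az -18.26 F [-0.11 -0.04  0.89] M [-0.061 -0.011  0.005] op 0.997 grip 0.0 zax [ 0.003 -0.002 -1.   ]
d tool [-0.0119  0.0084  0.0541] az -18.26 turn 0.0041 t 3.7333
d tool [-0.0119  0.0082  0.1011] az -18.26 turn 0.0041 t 3.7333
```

Converted, 0.06 m / 0.75 = 0.08, 0.04 m / 0.75 = 0.0533.

```bash
python3 -m crank '[-0.016, 0.0107, 0, 0, 1, -0.016, 0.0107, 0.0533, 0, 1, -0.016, 0.0107, 0.08, 0, 1, -0.016, 0.0107, 0.08, 0, 1, -0.016, 0.0107, 0.08, 0, 1, -0.016, 0.0107, 0.08, 0, 1]'; python3 -c "
from h import *
st();delta(.6537,-.2395,.053,-18.5)
im,d=read_camera('scene');cv2.imwrite('pics/s3.png',cv2.resize(im[170:270,200:330,::-1],None,fx=5,fy=5,interpolation=cv2.INTER_CUBIC))"
```

```text
time_s: 4.33
position: [0.6536, -0.2402, 0.0943]
tool_rot: [0.002, 0.81, 0.586, 0.001]
wrist_force: [0.5, -0.6, 0.1]
opening: 1.001
grip_force: 0.0
4.3333 [ 0.6536 -0.2402  0.0943] az -18.28 F [ 0.47 -0.63  0.12] M [ 0.016 -0.029 -0.053] op 1.001 grip 0.0 zax [ 0.004 -0.002 -1.   ]
d tool [ 0.0007 -0.0003  0.0413] az -18.28 turn 0.0038 t 4.3333
```

View pics/s3.png

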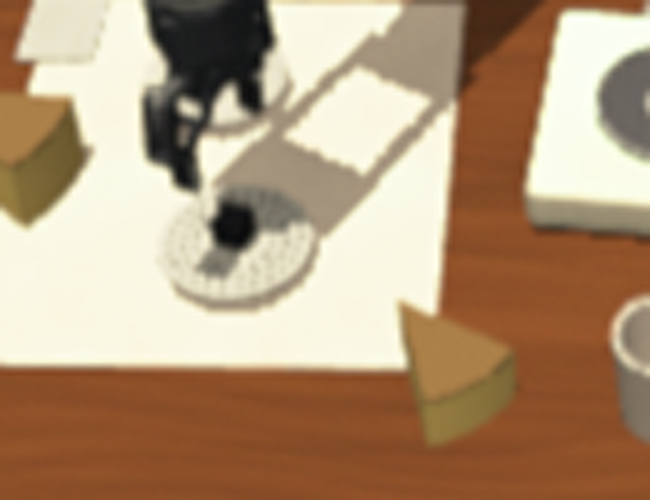

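```bash
python3 -c "
from h import *
u=np.array([.95,-.31,0]);c=np.array([.6536,-.2402,.085])
for k in (.048,0,-.048):print(k,(proj('scene',c+u*k)-[200,170])*5,(proj('scene',c+[0,0,.03]+u*k)-[200,170])*5)
print((proj('scene',[.654,-.2395,.052])-[200,170])*5)
im,d=read_camera('scene');W=cloud('scene',d);
for r in (203,200,196,190):print([W[r,c].round(3).tolist() for c in (234,236,238)])"
```

```text
0.048 [[192.2833407  224.99869849]] [[187.15401768 196.21559839]]
0 [[224.86602204 182.33310339]] [[220.26847028 153.60218653]]
-0.048 [[256.11997816 141.40741581]] [[252.01531735 112.7486811 ]]
[[230.5958431  213.52439982]]
[[0.728, -0.253, 0.175], [0.711, -0.252, 0.158], [0.702, -0.248, 0.15]]
[[0.732, -0.25, 0.193], [0.707, -0.252, 0.169], [0.707, -0.244, 0.17]]
[[0.72, -0.252, 0.201], [0.519, -0.314, 0.006], [0.697, -0.245, 0.179]]
[[0.717, -0.249, 0.226], [0.505, -0.314, 0.027], [0.686, -0.245, 0.198]]
```

```bash
python3 -c "
from h import *
print(sense()['position'],sense()['joint_pos'])
for c in ('scene','top'):
    im,d=read_camera(c);W=cloud(c,d)
    m=(np.hypot(W[...,0]-.6536,W[...,1]+.24)<.09)&(W[...,2]>.06)
    P=W[m];print(c,len(P),P.min(0),P.max(0))
    for a in np.arange(.06,.24,.02):
        b=P[abs(P[:,2]-a-.01)<.01]
        if len(b):print(round(a,2),len(b),b.mean(0).round(3),b.min(0).round(3),b.max(0).round(3))
    cv2.imwrite(f'pics/{c}4.png',cv2.resize(im[100:270,200:480,::-1],None,fx=2.8,fy=2.8,interpolation=cv2.INTER_CUBIC))
"
```

```text
[ 0.65388674 -0.24011793  0.09490544] [-4.75954754e-01  5.62580859e-01  1.32012741e+00 -8.80552207e-05
  1.25303292e+00 -1.56976742e-01]
scene 2746 [ 0.56368164 -0.30933774  0.11760311] [ 0.73240815 -0.15693103  0.49487604]
0.1 1 [ 0.696 -0.261  0.118] [ 0.696 -0.261  0.118] [ 0.696 -0.261  0.118]
0.12 36 [ 0.651 -0.237  0.132] [ 0.606 -0.265  0.121] [ 0.712 -0.216  0.139]
0.14 43 [ 0.659 -0.237  0.149] [ 0.603 -0.261  0.14 ] [ 0.711 -0.215  0.16 ]
0.16 65 [ 0.667 -0.238  0.173] [ 0.586 -0.274  0.16 ] [ 0.73  -0.206  0.18 ]
0.18 96 [ 0.676 -0.238  0.19 ] [ 0.588 -0.274  0.18 ] [ 0.732 -0.207  0.2  ]
0.2 108 [ 0.684 -0.241  0.21 ] [ 0.593 -0.273  0.2  ] [ 0.726 -0.208  0.22 ]
0.22 75 [ 0.69  -0.247  0.228] [ 0.595 -0.272  0.22 ] [ 0.724 -0.204  0.24 ]
top 2187 [ 0.56362319 -0.30282098  0.19807077] [ 0.71316241 -0.15729314  0.49557167]
0.18 2 [ 0.623 -0.244  0.199] [ 0.62  -0.245  0.198] [ 0.625 -0.243  0.199]
0.2 12 [ 0.63  -0.222  0.209] [ 0.618 -0.245  0.201] [ 0.641 -0.214  0.22 ]
0.22 20 [ 0.621 -0.226  0.231] [ 0.615 -0.249  0.22 ] [ 0.631 -0.212  0.239]
```

View pics/top4.png

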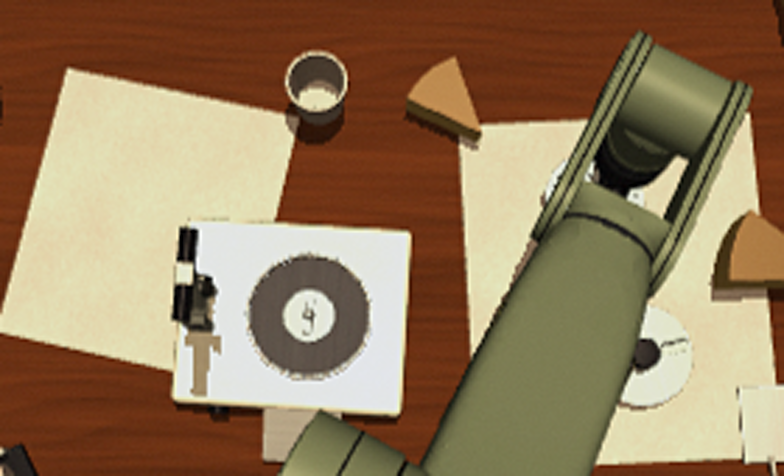

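Converted, 0.035 m / 0.75 = 0.0467, 0.02 m / 0.75 = 0.0267.

```bash
python3 -m crank '[0, 0, 0.0267, 0, 1, 0, 0, 0.0467, 0, 1, 0, 0, 0.0467, 0, 1, 0, 0, 0.0467, 0, 1]'; python3 -c "
from h import *
st()
im,d=read_camera('scene');W=cloud('scene',d)
m=(np.hypot(W[...,0]-.6536,W[...,1]+.24)<.09)&(W[...,2]>.058)
P=W[m];P=P[P[:,2]<.12]
for a in np.arange(.05,.12,.01):
        b=P[abs(P[:,2]-a-.005)<.005]
        if len(b):print(round(a,2),len(b),b.mean(0).round(3),b.min(0).round(3),b.max(0).round(3))
cv2.imwrite('pics/s5.png',cv2.resize(im[170:250,200:300,::-1],None,fx=6,fy=6,interpolation=cv2.INTER_CUBIC))
"
```

```text
time_s: 4.87
position: [0.6503, -0.2381, 0.0546]
tool_rot: [-0.002, 0.81, 0.586, -0.001]
wrist_force: [0.2, 0.2, -0.7]
opening: 1.004
grip_force: 0.0
4.8667 [ 0.6503 -0.2381  0.0546] az -18.27 F [ 0.19  0.23 -0.71] M [-0.009  0.013 -0.023] op 1.004 grip 0.0 zax [-0.004  0.002 -1.   ]
0.08 13 [ 0.63  -0.23   0.086] [ 0.606 -0.249  0.082] [ 0.701 -0.215  0.09 ]
0.09 23 [ 0.659 -0.236  0.096] [ 0.602 -0.263  0.091] [ 0.708 -0.212  0.1  ]
0.1 21 [ 0.659 -0.238  0.105] [ 0.606 -0.259  0.1  ] [ 0.707 -0.214  0.109]
0.11 16 [ 0.652 -0.233  0.116] [ 0.609 -0.251  0.11 ] [ 0.711 -0.213  0.12 ]
```

View pics/s5.png

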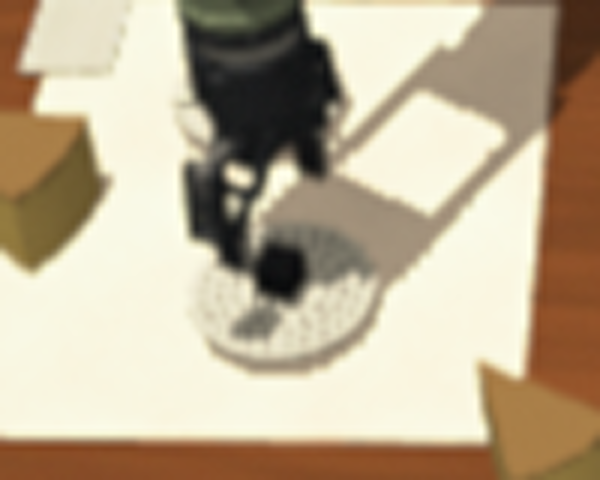

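Converted, 0.028 m / 0.75 = 0.0373, 0.02 m / 0.75 = 0.0267.

```bash
python3 -m crank '[0, 0, 0.0133, 0, 1, 0, 0, 0.0267, 0, 1, 0, 0, 0.0373, 0, 1, 0, 0, 0.0373, 0, 1, 0, 0, 0.0373, 0, 1, 0, 0, 0.0373, 0, 1]'; python3 -c "
from h import *
st();delta(.6537,-.2395,.02,-18.5)
im,d=read_camera('scene');W=cloud('scene',d)
m=(np.hypot(W[...,0]-.6536,W[...,1]+.24)<.09)&(W[...,2]>.03)
P=W[m];P=P[P[:,2]<.12]
for a in np.arange(.03,.1,.01):
        b=P[abs(P[:,2]-a-.005)<.005]
        if len(b):print(round(a,2),len(b),b.mean(0).round(3),b.min(0).round(3),b.max(0).round(3))
st()
"
```

```text
time_s: 5.42
position: [0.6518, -0.2389, 0.0283]
tool_rot: [-0.0, 0.81, 0.586, -0.0]
wrist_force: [0.5, -0.4, 0.4]
opening: 1.0
grip_force: 0.0
5.4167 [ 0.6518 -0.2389  0.0283] az -18.28 F [ 0.48 -0.39  0.37] M [-0.009  0.019  0.074] op 1.0 grip 0.0 zax [-0.  0. -1.]
d tool [0.0001 0.002  0.0083] az -18.28 turn 0.0039 t 5.4167
0.03 23 [ 0.666 -0.234  0.033] [ 0.622 -0.273  0.03 ] [ 0.706 -0.194  0.04 ]
0.04 24 [ 0.66  -0.238  0.046] [ 0.641 -0.25   0.04 ] [ 0.673 -0.226  0.05 ]
0.05 36 [ 0.652 -0.239  0.053] [ 0.608 -0.255  0.05 ] [ 0.703 -0.22   0.059]
0.06 18 [ 0.647 -0.236  0.066] [ 0.607 -0.263  0.061] [ 0.709 -0.215  0.07 ]
0.07 19 [ 0.661 -0.239  0.075] [ 0.61 -0.26  0.07] [ 0.71  -0.214  0.079]
0.08 24 [ 0.659 -0.235  0.085] [ 0.607 -0.256  0.08 ] [ 0.712 -0.214  0.089]
0.09 14 [ 0.632 -0.226  0.094] [ 0.607 -0.249  0.09 ] [ 0.71  -0.213  0.099]
0.1 38 [ 0.673 -0.24   0.106] [ 0.584 -0.272  0.1  ] [ 0.728 -0.206  0.11 ]
5.4667 [ 0.6521 -0.2391  0.0287] az -18.28 F [ 0.53  0.8  -0.15] M [-0.007 -0.022  0.053] op 0.998 grip 0.0 zax [ 0.001 -0.    -1.   ]
```

Converted, 0.014 m / 0.75 = 0.0187, 0.002 m / 0.75 = 0.0027, 0.004 rad / 2.0944 = 0.0019.

```bash
python3 -m crank '[0, 0.0027, 0.0107, 0.0019, 1, 0, 0.0027, 0.0187, 0.0019, 1, 0, 0.0027, 0.0187, 0.0019, 1, 0, 0.0027, 0.0187, 0.0019, 0.6, 0, 0.0027, 0.0187, 0.0019, 0.45, 0, 0.0027, 0.0187, 0.0019, 0.4, 0, 0.0027, 0.0187, 0.0019, 0.4]'; python3 -c "
from h import *
st()
im,d=read_camera('scene');W=cloud('scene',d)
m=(np.hypot(W[...,0]-.6536,W[...,1]+.24)<.09)&(W[...,2]>.03)
cv2.imwrite('pics/s6.png',cv2.resize(im[170:250,200:300,::-1],None,fx=6,fy=6,interpolation=cv2.INTER_CUBIC))
"
```

```text
time_s: 6.05
position: [0.6539, -0.2397, 0.0147]
tool_rot: [0.0, 0.812, 0.584, 0.0]
wrist_force: [0.1, -0.1, -0.2]
opening: 0.454
grip_force: 0.0
6.05 [ 0.6539 -0.2397  0.0147] az -18.51 F [ 0.07 -0.05 -0.17] M [ 0.009  0.005 -0.003] op 0.454 grip 0.0 zax [ 0. -0. -1.]
```

View pics/s6.png

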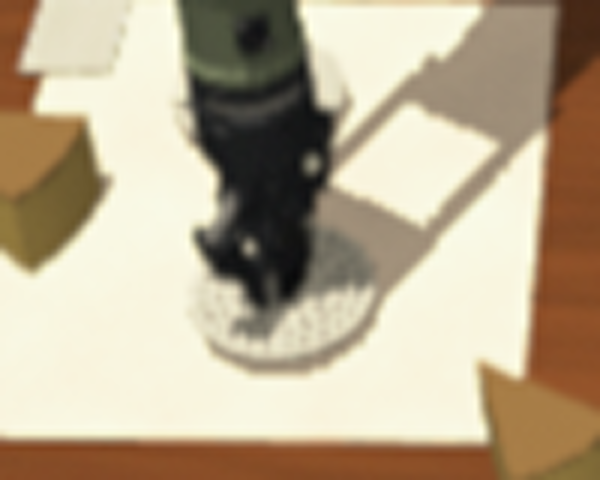

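```bash
python3 -m crank '[0, 0, 0, 0, 0.3, 0, 0, 0, 0, 0.2, 0, 0, 0, 0, 0.1, 0, 0, 0, 0, 0, 0, 0, 0, 0, 0, 0, 0, 0, 0, 0, 0, 0, 0, 0, 0]'; python3 -c "
from h import *
st()"
```

```text
time_s: 6.68
position: [0.6537, -0.2395, 0.015]
tool_rot: [-0.0, 0.812, 0.584, 0.0]
wrist_force: [-2.8, 1.9, 5.1]
opening: 0.317
grip_force: 59.7
6.6833 [ 0.6537 -0.2395  0.015 ] az -18.5 F [-2.76  1.87  5.12] M [ 0.291  0.364 -0.013] op 0.317 grip 59.7 zax [ 0.  0. -1.]
```

Converted, -0.16 m / 0.75 = -0.2133, -0.14 m / 0.75 = -0.1867.

```bash
python3 -m crank '[0, 0, -0.0133, 0, 0, 0, 0, -0.04, 0, 0, 0, 0, -0.08, 0, 0, 0, 0, -0.1333, 0, 0, 0, 0, -0.1867, 0, 0, 0, 0, -0.2133, 0, 0, 0, 0, -0.2133, 0, 0, 0, 0, -0.2133, 0, 0]'
python3 - <<'E'
from h import *
st();delta(.505,.1,.16,-42)
def plane(cam,px,h):
    i=camera_info(cam);K=np.array(i["intrinsics"]);r=np.c_[px,np.ones(len(px))]@np.linalg.inv(K).T@rot(i).T
    c=np.array(i["position"]);return (c+r*((h-c[2])/r[:,2])[:,None])[:,:2]
from scipy.optimize import least_squares
v,u=np.mgrid[0:400,0:640]
for cam in ("top","scene"):
    f=np.load(cam+".npz");g=f["im"].astype(float).mean(2)
    X=plane(cam,np.c_[u.ravel(),v.ravel()],.058);I=g.ravel()
    k=np.hypot(X[:,0]-.505,X[:,1]-.1)<.088
    X,I=X[k],I[k]
    def mod(p):
        r=np.hypot(X[:,0]-p[0],X[:,1]-p[1]);w=abs(p[6])+3e-4
        return p[2]+(p[3]-p[2])/(1+np.exp(-(r-p[4])/w))+(p[7]-p[2])/(1+np.exp((r-p[5])/w))
    for x0,y0 in ((.505,.1),(.508,.103)):
        s=least_squares(lambda p:mod(p)-I,[x0,y0,85,240,.074,.03,.0015,220],loss="soft_l1",f_scale=20,x_scale=[.01,.01,50,50,.01,.01,.001,50]);print(cam,s.x.round(4),s.cost.round())
E
```

```text
time_s: 7.35
position: [0.6542, -0.2399, 0.1751]
tool_rot: [0.001, 0.812, 0.584, 0.001]
wrist_force: [-0.2, -0.1, -4.7]
opening: 0.316
grip_force: 59.2
7.35 [ 0.6542 -0.2399  0.1751] az -18.51 F [-0.21 -0.13 -4.72] M [-0.007  0.042 -0.046] op 0.316 grip 59.2 zax [ 0.002 -0.001 -1.   ]
d tool [ 0.275  -0.2494  0.0144] az -18.51 turn 0.41 t 7.35
top [5.052000e-01 9.870000e-02 8.126720e+01 2.264535e+02 7.090000e-02
 3.000000e-02 7.000000e-04 2.225193e+02] 132668.0
top [5.052000e-01 9.870000e-02 8.126710e+01 2.264534e+02 7.090000e-02
 3.000000e-02 7.000000e-04 2.225192e+02] 132668.0
scene [5.069000e-01 9.750000e-02 9.466010e+01 2.430362e+02 7.210000e-02
 3.080000e-02 2.500000e-03 2.038805e+02] 49460.0
scene [5.069000e-01 9.750000e-02 9.466010e+01 2.430360e+02 7.210000e-02
 3.080000e-02 2.500000e-03 2.038797e+02] 49460.0
```

Converted, 0.2743 m / 0.75 = 0.3657, 0.26 m / 0.75 = 0.3467, 0.41 rad / 2.0944 = 0.1958.

```bash
python3 -m crank '[0.0667, -0.06, 0, 0.0477, 0, 0.1067, -0.0973, 0, 0.0955, 0, 0.1467, -0.1333, 0, 0.1432, 0, 0.1867, -0.1693, 0, 0.1958, 0, 0.2267, -0.2053, 0, 0.1958, 0, 0.2667, -0.24, 0, 0.1958, 0, 0.3067, -0.2773, 0, 0.1958, 0, 0.3467, -0.316, 0, 0.1958, 0, 0.3657, -0.3307, 0, 0.1958, 0, 0.3657, -0.3307, 0, 0.1958, 0, 0.3657, -0.3307, 0.0267, 0.1958, 0, 0.3657, -0.3307, 0.04, 0.1958, 0, 0.3657, -0.3307, 0.04, 0.1958, 0, 0.3657, -0.3307, 0.04, 0.1958, 0]'
python3 - <<'E'
from h import *
st();delta(.5055,.0985,.095,-42)
for c in ("top","scene"):
    im,d=read_camera(c);W=cloud(c,d);z=W[...,2]
    m=(abs(z-.145)<.025)&(np.hypot(W[...,0]-.505,W[...,1]-.1)<.09)
    P=W[m];print(c,m.sum(),P.min(0).round(3),P.max(0).round(3))
    cv2.imwrite(f"pics/{c}7.png",cv2.resize(im[150:250,270:400,::-1],None,fx=5,fy=5,interpolation=cv2.INTER_CUBIC))
E
```

```text
time_s: 8.52
position: [0.5031, 0.0988, 0.1414]
tool_rot: [-0.001, 0.914, 0.406, -0.003]
wrist_force: [-0.5, -0.1, -2.5]
opening: 0.315
grip_force: 59.9
8.5167 [0.5031 0.0988 0.1414] az -42.04 F [-0.5  -0.13 -2.51] M [ 0.013 -0.061  0.04 ] op 0.315 grip 59.9 zax [-0.007 -0.    -1.   ]
d tool [0.0016 0.0022 0.0463] az -42.04 turn -0.0008 t 8.5167
top 327 [0.445 0.038 0.144] [0.531 0.155 0.159]
scene 393 [0.447 0.038 0.145] [0.566 0.155 0.17 ]
```

View pics/scene7.png

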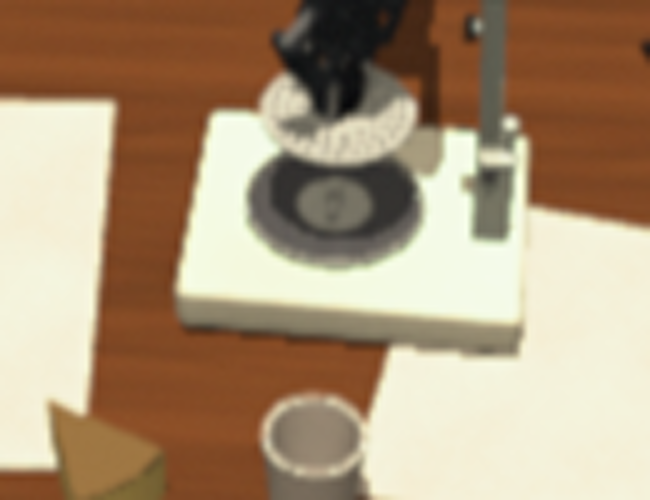

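Run:
```python
from h import *
st()
for c in ("top","scene"):
    im,d=read_camera(c);W=cloud(c,d)
    m=(abs(W[...,2]-.149)<.005)&(np.hypot(W[...,0]-.505,W[...,1]-.1)<.075)
    print(c,m.sum(),np.median(W[m][:,2]).round(4),cv2.minEnclosingCircle(W[m][:,:2].astype(np.float32)))
    A=W[m];print(np.linalg.lstsq(np.c_[A[:,:2],np.ones(len(A))],A[:,2],rcond=None)[0])
st()
```

```text
8.6167 [0.5055 0.0987 0.1438] az -42.06 F [-1.01 -0.36 -4.23] M [ 0.023  0.037 -0.009] op 0.313 grip 60.0 zax [-0.001 -0.    -1.   ]
top 185 0.152 ((0.5046187043190002, 0.09662000089883804), 0.058592043817043304)
[-0.00312883  0.00193086  0.15301828]
scene 218 0.1518 ((0.5076102614402771, 0.09718858450651169), 0.06033977121114731)
[-0.00107626  0.00427287  0.15163455]
8.7167 [0.5063 0.0988 0.1449] az -42.05 F [-0.54 -0.21 -4.51] M [ 0.021  0.016 -0.031] op 0.32 grip 60.0 zax [ 0.001  0.    -1.   ]
```

Converted, 0.054 m / 0.75 = 0.072, -0.0007 m / 0.75 = -0.0009.

```bash
python3 -m crank '[0.0009, -0.0009, 0.0267, 0, 0, 0.0009, -0.0009, 0.0533, 0, 0, 0.0009, -0.0009, 0.0693, 0, 0, 0.0009, -0.0009, 0.072, 0, 0, 0.0009, -0.0009, 0.072, 0, 0, 0.0009, -0.0009, 0.072, 0, 0, 0.0009, -0.0009, 0.072, 0, 0]'; python3 -c "
from h import *
st()"; python3 -m crank '[0, 0, 0.004, 0, 0, 0, 0, 0.0067, 0, 0, 0, 0, 0.0067, 0, 0]';python3 -c "
from h import *
st()"
```

```text
time_s: 9.3
position: [0.5071, 0.1002, 0.0921]
tool_rot: [0.001, 0.914, 0.407, 0.002]
wrist_force: [-0.1, -0.1, -4.2]
opening: 0.314
grip_force: 59.9
9.3 [0.5071 0.1002 0.0921] az -42.01 F [-0.05 -0.13 -4.23] M [0.038 0.017 0.011] op 0.314 grip 59.9 zax [ 0.003  0.    -1.   ]
time_s: 9.55
position: [0.5054, 0.1003, 0.0854]
tool_rot: [-0.0, 0.914, 0.407, -0.0]
wrist_force: [-0.9, -0.6, -3.8]
opening: 0.316
grip_force: 60.0
9.55 [0.5054 0.1003 0.0854] az -42.0 F [-0.88 -0.6  -3.84] M [ 0.014 -0.     0.023] op 0.316 grip 60.0 zax [-0. -0. -1.]
```

Converted, 0.003 m / 0.75 = 0.004, 0.002 m / 0.75 = 0.0027.

```bash
for i in 1; do python3 -m crank '[0, 0, 0.0027, 0, 0, 0, 0, 0.004, 0, 0, 0, 0, 0.004, 0, 0]' | grep -E "pos|force:"; done; python3 -c "
from h import *
st()"
```

```text
position: [0.5051, 0.1003, 0.0821]
wrist_force: [0.2, -0.8, -3.8]
grip_force: 60.0
9.8 [0.5051 0.1003 0.0821] az -42.0 F [ 0.19 -0.81 -3.82] M [ 0.037 -0.055  0.077] op 0.316 grip 60.0 zax [-0.001 -0.    -1.   ]
```

Converted, 0.002 m / 0.75 = 0.0027, 0.001 m / 0.75 = 0.0013.

```bash
python3 -m crank '[0, 0, 0.0013, 0, 0, 0, 0, 0.0027, 0, 0, 0, 0, 0.0027, 0, 0]' | grep -E "pos|force:";  python3 -c "
from h import *
st()"
```

```text
position: [0.5053, 0.1003, 0.0802]
wrist_force: [-0.9, -0.4, -3.8]
grip_force: 60.0
10.05 [0.5053 0.1003 0.0802] az -42.0 F [-0.94 -0.4  -3.77] M [-0.002 -0.028  0.027] op 0.315 grip 60.0 zax [-0.  0. -1.]
```

Converted, 0.002 m / 0.75 = 0.0027, 0.001 m / 0.75 = 0.0013.

```bash
python3 -m crank '[0, 0, 0.0013, 0, 0, 0, 0, 0.0027, 0, 0, 0, 0, 0.0027, 0, 0, 0, 0, 0.0027, 0, 0]' | grep -E "pos|wrist_force:"; python3 -m crank '[0, 0, 0.0013, 0, 0, 0, 0, 0.0013, 0, 0, 0, 0, 0.0013, 0, 0]' | grep -E "pos|wrist_force:"
```

```text
position: [0.5054, 0.1003, 0.0783]
wrist_force: [-0.2, -0.2, -4.8]
position: [0.5055, 0.1003, 0.0774]
wrist_force: [-0.1, 0.2, -5.1]
```

Converted, 0.001 m / 0.75 = 0.0013, 0.0005 m / 0.75 = 0.0007.

```bash
python3 -m crank '[0, 0, 0.0007, 0, 0, 0, 0, 0.0013, 0, 0, 0, 0, 0.0013, 0, 0, 0, 0, 0.0013, 0, 0]' | grep -E "pos|wrist_force:"; python3 -m crank '[0, 0, 0.0007, 0, 0, 0, 0, 0.0013, 0, 0, 0, 0, 0.0013, 0, 0, 0, 0, 0.0013, 0, 0]' | grep -E "pos|wrist_force:"
```

```text
position: [0.5056, 0.1003, 0.0766]
wrist_force: [-1.0, -0.9, -1.7]
position: [0.5057, 0.1003, 0.076]
wrist_force: [-2.5, 0.1, 2.8]
```

Converted, -0.08 rad / 2.0944 = -0.0382.

```bash
for i in 1 ; do python3 -m crank '[0, 0, 0, -0.0191, 0, 0, 0, 0, -0.0382, 0, 0, 0, 0, -0.0477, 0, 0, 0, 0, -0.0477, 0]' | grep -E "wrist_force:"; python3 -c "
from h import *
st()"; python3 -m crank '[0, 0, 0, -0.0191, 0, 0, 0, 0, -0.0382, 0, 0, 0, 0, -0.0477, 0, 0, 0, 0, -0.0477, 0]' | grep -E "wrist_force:"; python3 -c "
from h import *
st()"; python3 -m crank '[0, 0, 0, -0.0191, 0, 0, 0, 0, -0.0382, 0, 0, 0, 0, -0.0477, 0, 0, 0, 0, -0.0477, 0]' | grep -E "wrist_force:"; python3 -c "
from h import *
st()"; done
```

```text
wrist_force: [-2.7, 1.8, 3.1]
11.6333 [0.5059 0.1007 0.0759] az -36.27 F [-2.75  1.81  3.12] M [ 0.324  0.418 -0.031] op 0.318 grip 60.8 zax [ 0.001  0.001 -1.   ]
wrist_force: [-3.7, 2.8, 3.4]
11.9667 [0.5057 0.1009 0.0758] az -30.57 F [-3.66  2.78  3.37] M [ 0.568  0.455 -0.033] op 0.317 grip 60.8 zax [ 0.     0.001 -1.   ]
wrist_force: [-3.2, 3.8, 4.5]
12.3 [0.5055 0.1009 0.0756] az -24.85 F [-3.19  3.75  4.53] M [ 0.829  0.588 -0.088] op 0.313 grip 60.8 zax [-0.     0.001 -1.   ]
```

Converted, -0.1 rad / 2.0944 = -0.0477.

```bash
python3 -m crank '[0, 0, 0, -0.0191, 0, 0, 0, 0, -0.0382, 0, 0, 0, 0, -0.0477, 0, 0, 0, 0, -0.0477, 0]' | grep -E "wrist_force:"; python3 -c "
from h import *
st()"; python3 -m crank '[0, 0, 0, -0.0191, 0, 0, 0, 0, -0.0382, 0, 0, 0, 0, -0.0477, 0, 0, 0, 0, -0.0477, 0]' | grep -E "wrist_force:"; python3 -c "
from h import *
st()"
```

```text
wrist_force: [-3.5, 4.2, 4.2]
12.6333 [0.5054 0.1005 0.0755] az -19.12 F [-3.49  4.24  4.16] M [ 0.77   0.578 -0.082] op 0.317 grip 60.8 zax [-0.  0. -1.]
wrist_force: [-2.5, 3.8, 5.1]
12.9667 [0.5053 0.1006 0.0754] az -13.4 F [-2.5   3.82  5.1 ] M [ 0.864  0.664 -0.123] op 0.314 grip 60.8 zax [-0.     0.001 -1.   ]
```

Converted, -0.1 rad / 2.0944 = -0.0477.

```bash
python3 -m crank '[0, 0, 0, -0.0191, 0, 0, 0, 0, -0.0382, 0, 0, 0, 0, -0.0477, 0, 0, 0, 0, -0.0477, 0]' | grep -E "wrist_force:"; python3 -c "
from h import *
st()"; python3 -m crank '[0, 0, 0, -0.0191, 0, 0, 0, 0, -0.0382, 0, 0, 0, 0, -0.0477, 0, 0, 0, 0, -0.0477, 0]' | grep -E "wrist_force:"; python3 -c "
from h import *
st()"
```

```text
wrist_force: [0.3, -0.7, -3.9]
13.3 [0.5049 0.0994 0.0742] az -7.64 F [ 0.26 -0.67 -3.9 ] M [ 0.018 -0.002 -0.047] op 0.316 grip 60.0 zax [-0.001 -0.002 -1.   ]
wrist_force: [0.5, 0.3, -3.9]
13.6333 [0.5051 0.0998 0.0747] az -1.94 F [ 0.47  0.26 -3.89] M [ 0.01  -0.025  0.013] op 0.312 grip 59.9 zax [-0.001 -0.001 -1.   ]
```

Careful with the scale: shifts go in shares of 0.75 m and turns go in shares of 120 degrees. That gives: 0.002 m / 0.75 = 0.0027, 0.001 m / 0.75 = 0.0013.

```bash
python3 -m crank '[0, 0, 0.0013, 0, 0, 0, 0, 0.0027, 0, 0, 0, 0, 0.0027, 0, 0]' | grep -E "pos|wrist_force:"; python3 -c "
from h import *
st()"
```

```text
position: [0.5052, 0.1002, 0.073]
wrist_force: [-0.6, -0.0, -4.1]
13.8833 [0.5052 0.1002 0.073 ] az -1.93 F [-0.63 -0.02 -4.14] M [ 0.077 -0.022  0.028] op 0.315 grip 60.1 zax [-0.001 -0.    -1.   ]
```

Free below the bar top; go on down gently.

Converted, 0.003 m / 0.75 = 0.004, 0.002 m / 0.75 = 0.0027.

```bash
python3 -m crank '[0, 0, 0.0013, 0, 0, 0, 0, 0.0027, 0, 0, 0, 0, 0.004, 0, 0, 0, 0, 0.004, 0, 0]' | grep -E "pos|wrist_force:"; python3 -m crank '[0, 0, 0.0013, 0, 0, 0, 0, 0.0027, 0, 0, 0, 0, 0.0027, 0, 0]' | grep -E "pos|wrist_force:"
```

```text
position: [0.5053, 0.1002, 0.0702]
wrist_force: [-0.7, 0.1, -4.2]
position: [0.5054, 0.1002, 0.0682]
wrist_force: [0.5, -1.5, -4.4]
```

Converted, 0.001 m / 0.75 = 0.0013, 0.0005 m / 0.75 = 0.0007.

```bash
python3 -m crank '[0, 0, 0.0007, 0, 0, 0, 0, 0.0013, 0, 0, 0, 0, 0.0013, 0, 0]' | grep -E "pos|wrist_force:"
```

```text
position: [0.5055, 0.1002, 0.0674]
wrist_force: [-0.2, -0.4, -3.6]
```

Converted, 0.001 m / 0.75 = 0.0013, 0.0005 m / 0.75 = 0.0007.

```bash
python3 -m crank '[0, 0, 0.0007, 0, 0, 0, 0, 0.0013, 0, 0, 0, 0, 0.0013, 0, 0]' | grep -E "pos|wrist_force:"; python3 -c "
from h import *
st()"
```

```text
position: [0.5055, 0.1002, 0.0666]
wrist_force: [-1.4, -0.0, -1.5]
14.9667 [0.5055 0.1002 0.0666] az -1.89 F [-1.4  -0.03 -1.45] M [-0.19   0.197  0.   ] op 0.311 grip 60.3 zax [-0. -0. -1.]
```

Converted, -0.14 m / 0.75 = -0.1867, -0.1 m / 0.75 = -0.1333.

```bash
python3 -m crank '[0, 0, 0, 0, 0.4, 0, 0, 0, 0, 0.5, 0, 0, 0, 0, 0.6, 0, 0, 0, 0, 0.6, 0, 0, 0, 0, 0.6, 0, 0, -0.0133, 0, 0.6, 0, 0, -0.04, 0, 0.6, 0, 0, -0.08, 0, 0.6, 0, 0, -0.1333, 0, 0.6, 0, 0, -0.1867, 0, 0.6, 0, 0, -0.1867, 0, 0.6, 0, 0, -0.1867, 0, 0.6]'
python3 - <<'E'
from h import *
st()
for c in ("top","scene"):
    im,d=read_camera(c);W=cloud(c,d)
    m=(abs(W[...,2]-.076)<.006)&(np.hypot(W[...,0]-.505,W[...,1]-.1)<.068)
    A=W[m];print(c,m.sum(),np.median(A[:,2]),cv2.minEnclosingCircle(A[:,:2].astype(np.float32)))
    print(np.linalg.lstsq(np.c_[A[:,:2]-[.505,.1],np.ones(len(A))],A[:,2],rcond=None)[0])
    s=(W[...,2]>.24)&(W[...,2]<.34)&(abs(W[...,0]-.51)<.06)&(abs(W[...,1]-.205)<.03);print(s.sum(),W[s].min(0),W[s].max(0))
    cv2.imwrite(f"pics/{c}8.png",cv2.resize(im[120:240,270:430,::-1],None,fx=5,fy=5,interpolation=cv2.INTER_CUBIC))
E
```

```text
time_s: 15.97
position: [0.5083, 0.1005, 0.2111]
tool_rot: [0.003, 0.719, 0.695, 0.003]
wrist_force: [0.2, -0.5, -1.1]
opening: 0.601
grip_force: 0.0
15.9667 [0.5083 0.1005 0.2111] az -1.88 F [ 0.24 -0.54 -1.12] M [ 0.006  0.041 -0.047] op 0.601 grip 0.0 zax [ 0.009  0.    -1.   ]
top 339 0.07603428733676276 ((0.5069503784179688, 0.09882510453462601), 0.05956538766622543)
[-0.01197086 -0.00313385  0.07577039]
218 [0.46376092 0.19566312 0.30882172] [0.55230176 0.21630942 0.32858455]
scene 413 0.07527491835217859 ((0.5056758522987366, 0.09734826534986496), 0.0625377967953682)
[0.00252225 0.00103041 0.0753872 ]
147 [0.46181231 0.18928369 0.24058865] [0.557321   0.21580095 0.32423955]
```

View pics/scene8.png

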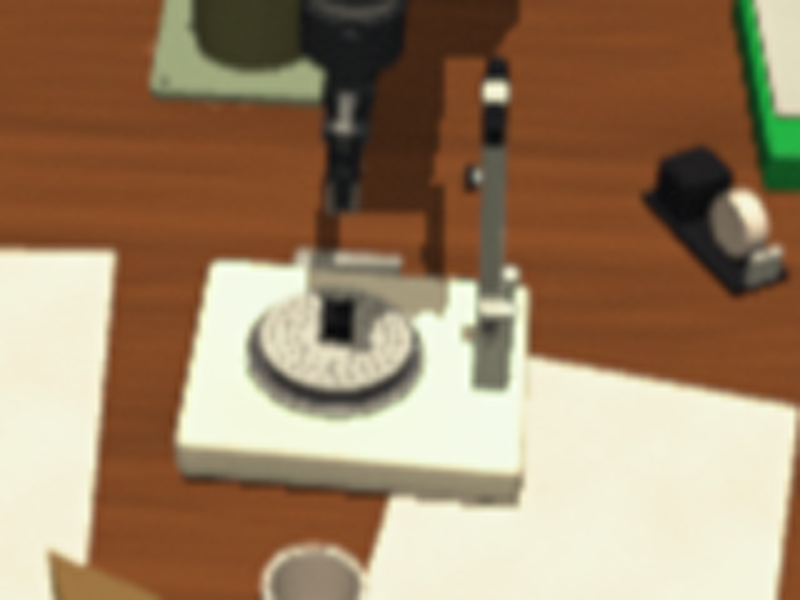

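Converted, 0.17 m / 0.75 = 0.2267, -0.165 m / 0.75 = -0.22.

```bash
python3 -m crank '[0, 0, -0.0533, 0, 0, 0, 0, -0.1067, 0, 0, 0, 0, -0.16, 0, 0, 0, 0, -0.2133, 0, 0, 0, 0, -0.22, 0, 0, 0.04, 0, -0.22, 0, 0, 0.08, 0, -0.22, 0, 0, 0.1333, 0, -0.22, 0, 0, 0.1867, 0, -0.22, 0, 0, 0.2267, 0, -0.22, 0, 0, 0.2267, 0, -0.22, 0, 0, 0.2267, 0, -0.22, 0, 0, 0.2267, 0, -0.1867, 0, 0, 0.2267, 0, -0.1867, 0, 0, 0.2267, 0, -0.1867, 0, 0]'
python3 - <<'E'
from h import *
st()
im,d=read_camera("scene");W=cloud("scene",d)
m=(W[...,2]>.28)&(W[...,2]<.46)&(abs(W[...,0]-.51)<.06)&(abs(W[...,1]-.27)<.035)
A=W[m]
for a in np.arange(.28,.46,.01):
    b=A[abs(A[:,2]-a-.005)<.005]
    if len(b):print(round(a,2),len(b),b.min(0).round(3),b.max(0).round(3))
st()
E
```

```text
time_s: 17.32
position: [0.51, 0.2686, 0.3437]
tool_rot: [-0.001, 0.719, 0.695, -0.003]
wrist_force: [0.4, 0.8, 0.3]
opening: -0.001
grip_force: 0.0
17.3167 [0.51   0.2686 0.3437] az -1.98 F [0.42 0.78 0.31] M [-0.037 -0.017 -0.006] op -0.001 grip 0.0 zax [-0.006 -0.002 -1.   ]
0.35 2 [0.51  0.258 0.355] [0.514 0.262 0.358]
0.36 14 [0.501 0.257 0.362] [0.528 0.279 0.37 ]
0.37 15 [0.51  0.257 0.371] [0.528 0.277 0.38 ]
0.38 16 [0.515 0.258 0.38 ] [0.528 0.276 0.39 ]
0.39 1 [0.524 0.271 0.39 ] [0.524 0.271 0.39 ]
0.4 13 [0.516 0.255 0.401] [0.547 0.278 0.41 ]
0.41 7 [0.523 0.255 0.41 ] [0.553 0.275 0.417]
0.42 23 [0.501 0.251 0.42 ] [0.561 0.284 0.43 ]
0.43 20 [0.523 0.252 0.43 ] [0.569 0.283 0.44 ]
0.44 22 [0.526 0.251 0.441] [0.568 0.285 0.45 ]
0.45 41 [0.5  0.25 0.45] [0.57  0.287 0.46 ]
17.3667 [0.5108 0.2689 0.3454] az -1.98 F [-0.24 -0.58  0.83] M [-0.06   0.01   0.008] op -0.0 grip 0.0 zax [-0.003 -0.001 -1.   ]
```

Run:
```python
from h import *
s=sense();p=s["position"]
for th in (1.5,1.3,1.1,.9,.7,.5,.35,.2,.1,.05,0):
    n=np.array([np.sin(th),np.cos(th)]);t=np.array([-np.cos(th),np.sin(th)])
    b=-.015;a=.009+.011*np.sin(th)
    B=np.array([.2185,.122])+.19*t+a*n+b*t
    x=.511-.05*(.2185-B[0])
    print(th,"world y,z rep",B[0].round(4),(B[1]-.012).round(4),"tool",(B[0]-p[1]).round(3),(x-p[0]-(B[0]-p[1])*.033).round(3),(p[2]-B[1]+.012).round(3))
```

```text
1.5 world y,z rep 0.226 0.286 tool -0.043 0.002 0.059
1.3 world y,z rep 0.1906 0.2839 tool -0.078 0.001 0.062
1.1 world y,z rep 0.1559 0.2745 tool -0.113 0.001 0.071
0.9 world y,z rep 0.1235 0.258 tool -0.145 0.0 0.087
0.7 world y,z rep 0.095 0.235 tool -0.174 -0.0 0.11
0.5 world y,z rep 0.0718 0.2064 tool -0.197 -0.001 0.139
0.35 world y,z rep 0.0585 0.182 tool -0.21 -0.001 0.163
0.2 world y,z rep 0.0492 0.1557 tool -0.22 -0.001 0.19
0.1 world y,z rep 0.0454 0.1375 tool -0.223 -0.001 0.208
0.05 world y,z rep 0.0442 0.1283 tool -0.225 -0.001 0.217
0 world y,z rep 0.0435 0.119 tool -0.225 -0.001 0.226
```

Converted, -0.115 m / 0.75 = -0.1533, -0.06 m / 0.75 = -0.08.

```bash
python3 -m crank '[0, 0.0013, 0.04, 0, 0, 0, 0.0013, 0.0787, 0, 0, 0, 0.0013, 0.0787, 0, 0, -0.0333, 0.0013, 0.0787, 0, 0, -0.0533, 0.0013, 0.0787, 0, 0, -0.0667, 0.0013, 0.0787, 0, 0, -0.08, 0.0013, 0.08, 0, 0, -0.0933, 0.0013, 0.0813, 0, 0, -0.1067, 0.0013, 0.0827, 0, 0, -0.12, 0.0013, 0.0867, 0, 0, -0.1333, 0.0013, 0.0907, 0, 0, -0.1533, 0.0013, 0.096, 0, 0, -0.1533, 0.0013, 0.096, 0, 0, -0.1533, 0.0013, 0.096, 0, 0]'
python3 - <<'E'
from h import *
st()
im,d=read_camera("scene");W=cloud("scene",d)
cv2.imwrite("pics/s9.png",cv2.resize(im[80:240,270:430,::-1],None,fx=3.7,fy=3.7,interpolation=cv2.INTER_CUBIC))
print(im.shape);st()
E
```

```text
time_s: 18.53
position: [0.508, 0.1542, 0.2738]
tool_rot: [-0.0, 0.719, 0.695, -0.001]
wrist_force: [-0.2, 0.2, -0.1]
opening: -0.002
grip_force: 0.0
18.5333 [0.508  0.1542 0.2738] az -1.99 F [-0.25  0.2  -0.12] M [-0.044  0.008  0.013] op -0.002 grip 0.0 zax [-0.001 -0.001 -1.   ]
(400, 640, 3)
18.5833 [0.5082 0.1548 0.2741] az -1.94 F [0.34 1.06 0.53] M [ 0.039 -0.003  0.003] op 0.002 grip 0.0 zax [-0.001 -0.    -1.   ]
```

View pics/s9.png

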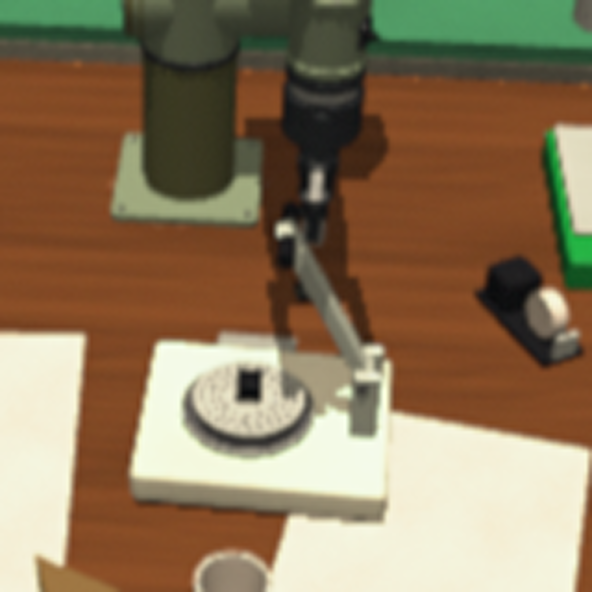

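Converted, -0.098 m / 0.75 = -0.1307, 0.032 m / 0.75 = 0.0427.

```bash
python3 -m crank '[-0.016, 0, 0.0067, 0, 0, -0.0307, 0, 0.0133, 0, 0, -0.0453, 0, 0.0227, 0, 0, -0.0587, 0, 0.0333, 0, 0, -0.0707, 0, 0.0427, 0, 0, -0.0827, 0, 0.0533, 0, 0, -0.0933, 0, 0.0653, 0, 0, -0.104, -0.0013, 0.0773, 0, 0, -0.1133, -0.0013, 0.0907, 0, 0, -0.12, -0.0013, 0.1027, 0, 0, -0.1253, -0.0013, 0.1133, 0, 0, -0.1307, -0.0013, 0.124, 0, 0, -0.1307, -0.0013, 0.124, 0, 0, -0.1307, -0.0013, 0.124, 0, 0]'
python3 - <<'E'
from h import *
st()
im,d=read_camera("scene");W=cloud("scene",d)
m=(W[...,2]>.13)&(abs(W[...,0]-.51)<.03)&(W[...,1]>.1)&(W[...,1]<.19)
A=W[m];print(len(A),np.polyfit(A[:,1],A[:,2],1));st()
E
```

```text
time_s: 19.75
position: [0.5036, 0.0572, 0.1806]
tool_rot: [-0.001, 0.719, 0.695, -0.001]
wrist_force: [-0.3, -0.5, 0.2]
opening: 0.001
grip_force: 0.0
19.75 [0.5036 0.0572 0.1806] az -1.91 F [-0.29 -0.49  0.17] M [-0.061  0.036 -0.001] op 0.001 grip 0.0 zax [-0.002  0.    -1.   ]
254 [-4.39166039  0.86443731]
19.8 [0.504  0.0574 0.1812] az -1.88 F [ 0.7  -0.26 -0.25] M [-0.042  0.024  0.005] op -0.0 grip 0.0 zax [-0.  0. -1.]
```

Converted, 0.053 m / 0.75 = 0.0707, 0.05 m / 0.75 = 0.0667.

```bash
python3 -m crank '[-0.004, 0, 0.0107, 0, 0, -0.008, 0, 0.0213, 0, 0, -0.012, 0, 0.032, 0, 0, -0.0147, 0, 0.0413, 0, 0, -0.016, 0, 0.0507, 0, 0, -0.0173, 0, 0.0587, 0, 0, -0.0187, 0, 0.0667, 0, 0, -0.0187, 0, 0.0707, 0, 0, -0.0187, 0, 0.0707, 0, 0]' | grep -E "pos|wrist_f"; python3 -m crank '[0, 0, 0.0027, 0, 0, 0, 0, 0.0053, 0, 0, 0, 0, 0.0053, 0, 0, 0, 0, 0.0053, 0, 0]' | grep -E "pos|wrist_f"
```

```text
position: [0.5027, 0.0434, 0.1273]
wrist_force: [-0.0, 0.5, -0.2]
position: [0.5036, 0.0435, 0.1244]
wrist_force: [0.5, 0.7, 0.7]
```

Converted, 0.002 m / 0.75 = 0.0027, 0.001 m / 0.75 = 0.0013.

```bash
for i in 1; do python3 -m crank '[0, 0, 0.0013, 0, 0, 0, 0, 0.0027, 0, 0, 0, 0, 0.0027, 0, 0, 0, 0, 0.0027, 0, 0]' | grep -E "pos|wrist_f"; python3 -m crank '[0, 0, 0.0013, 0, 0, 0, 0, 0.002, 0, 0, 0, 0, 0.002, 0, 0, 0, 0, 0.002, 0, 0]' | grep -E "pos|wrist_f"; python3 -m crank '[0, 0, 0.0013, 0, 0, 0, 0, 0.002, 0, 0, 0, 0, 0.002, 0, 0, 0, 0, 0.002, 0, 0]' | grep -E "pos|wrist_f"; done
```

```text
position: [0.5037, 0.0434, 0.1225]
wrist_force: [0.7, 1.0, 0.2]
position: [0.5037, 0.0433, 0.1209]
wrist_force: [0.0, -0.7, 0.9]
position: [0.5037, 0.0432, 0.1194]
wrist_force: [-0.2, -1.5, 1.5]
```

Converted, 0.0015 m / 0.75 = 0.002, 0.001 m / 0.75 = 0.0013.

```bash
python3 -m crank '[0, 0, 0.0013, 0, 0, 0, 0, 0.002, 0, 0, 0, 0, 0.002, 0, 0, 0, 0, 0.002, 0, 0]' | grep -E "pos|wrist_f"; python3 -m crank '[0, 0, 0.0013, 0, 0, 0, 0, 0.0013, 0, 0, 0, 0, 0.0013, 0, 0, 0, 0, 0.0013, 0, 0]' | grep -E "pos|wrist_f"
```

```text
position: [0.5037, 0.0433, 0.1179]
wrist_force: [0.6, -0.8, 1.2]
position: [0.5037, 0.0433, 0.1172]
wrist_force: [-1.3, -0.8, 3.8]
```

Converted, 0.001 m / 0.75 = 0.0013.

```bash
python3 -m crank '[0, 0, 0.0013, 0, 0, 0, 0, 0.0013, 0, 0, 0, 0, 0.0013, 0, 0, 0, 0, 0.0013, 0, 0]' | grep -E "pos|wrist_f"
```

```text
position: [0.5038, 0.0433, 0.1171]
wrist_force: [-3.1, -1.1, 10.1]
```

Converted, -0.15 m / 0.75 = -0.2, -0.14 m / 0.75 = -0.1867.

```bash
python3 -m crank '[0, 0, -0.0067, 0, 0, 0, 0, -0.04, 0, 0, 0, 0, -0.0933, 0, 0, 0, 0, -0.1467, 0, 0, -0.0533, 0, -0.1867, 0, 0, -0.1067, 0, -0.1867, 0, 0, -0.16, 0, -0.1867, 0, 0, -0.2, 0, -0.1867, 0, 0, -0.2, 0, -0.1867, 0, 0, -0.2, 0, -0.1867, 0, 0, -0.2, 0, -0.1867, 0, 0]'
python3 - <<'E'
from h import *
for c in ("top","scene"):
    im,d=read_camera(c);W=cloud(c,d)
    m=(W[...,2]>.115)&(W[...,2]<.15)&(abs(W[...,0]-.506)<.008)&(W[...,1]>.035)&(W[...,1]<.19)
    A=W[m];print(c,len(A),np.polyfit(A[:,1]-.2185,A[:,2],1))
    m=(abs(W[...,2]-.076)<.006)&(np.hypot(W[...,0]-.505,W[...,1]-.1)<.068);print(np.median(W[m][:,2]))
cv2.imwrite("pics/s10.png",cv2.resize(im[120:240,270:430,::-1],None,fx=4,fy=4,interpolation=cv2.INTER_CUBIC));st()
E
```

```text
time_s: 23.8
position: [0.4983, -0.1059, 0.2552]
tool_rot: [-0.001, 0.719, 0.695, 0.0]
wrist_force: [-0.6, 1.0, -0.7]
opening: -0.001
grip_force: 0.0
top 255 [0.00188821 0.13179727]
0.07562924378102132
scene 143 [0.02458849 0.1309715 ]
0.07511890858804682
23.9 [ 0.4985 -0.1051  0.2554] az -1.8 F [ 0.2  -0.1  -0.22] M [0.037 0.006 0.005] op -0.005 grip 0.0 zax [-0.001  0.001 -1.   ]
```

View pics/s10.png

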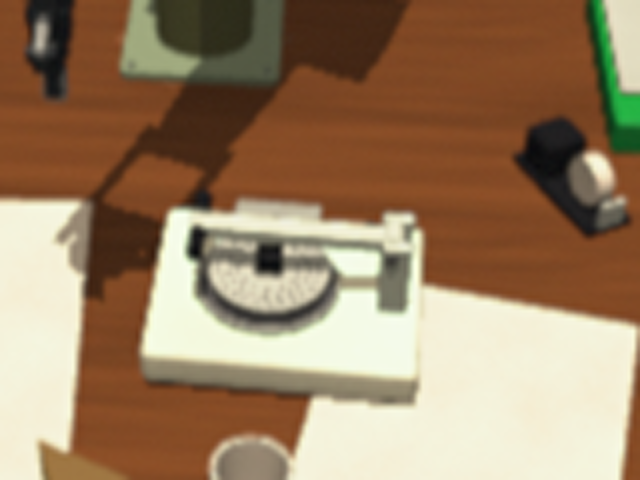

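The hold-down arm lies level on the knob: the top view gives a slope of 0.002, and its top surface is at 0.131 m. The disc plate is at 0.0755 m, which is home, and the gripper is clear.

```bash
python3 -c "
from bench import *
print(sign_off())"
```

```text
the job is handed in; nothing more can be done
None
```

The grating disc is fully home on the spindle, the hold-down arm is closed onto its knob down to the stop, and the job was handed in at about 24 s; I haven't seen the judge's result.

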